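Fit the shine brush on the shoe polisher

ROBOT

A 6-joint arm with a two-finger parallel gripper is mounted at the origin on the work surface. World frame = base frame: x ahead of the robot, y to its left, z up, the work surface at z = 0. Lengths are in m, angles in rad, forces in N, time in s.
With the tool pointing down it reaches from about 0.25 to 0.775 m from the base axis. Payload 4 kg.
Tool frame: the origin (TCP) lies where the fingers leave the gripper's body, on its centre line; the fingertips stand 97 mm ahead of it and the grasp point (between the pads) lies 78 mm ahead of it; z points along the fingers, x is the direction in which the jaws open and shut, and the axes are right-handed (so a half turn about z gives the same grasp; the last joint's range is limited). The gripper opens to 94 mm and grips with 3 to 60 N. Pads are 16 mm wide; open, the fingers measure 119 mm over their backs; the gripper's body (75 mm by 177 mm) begins 78 mm behind the grasp point.
Start: joints at [1.107, 0.087, 1.371, -0, 1.684, -0.103], TCP at [0.194, 0.515, 0.303] pointing down, gripper open.
Joint ranges: [-3.1, 3.1], [-0.76, 2.03], [0.27, 2.55], [-1.08, 4.22], [0.17, 2.65], [-2.57, 2.57]. Speed limits (rad/s): [2.79, 2.79, 3.14, 3.14, 3.14, 3.14].

INTERFACE

Orientations are given as [roll, pitch, yaw] about the fixed x, y, z axes, in that order (R = Rz(yaw) Ry(pitch) Rx(roll)).
In Python, from bench import * gives the robot as it stands.
- The arm moves only by the tool jog_arm, never from a script. Its argument "moves" is a list of rows, each a list of 7 numbers: the turn, a rotation vector about the world's x, y, z in rad, then the shift along the world's x, y, z in mm, then the finger opening in mm, from 0 to 94. In form: [[rx, ry, rz, tx, ty, tz, fingers], ...]. A call has 1 to 12 rows; each row shifts and turns the commanded pose from where the row before left it; what a row does not reach is not made up. A row lasts 1/8 s, in which the tool goes at most 62.5 mm and 10.7 degrees, less where a joint would pass 70% of its speed; a pose out of reach is approached as far as the arm can. A call is refused whole if a number of a shift passes 62.5 or a number of a turn 0.188, either way. A call with a gripper value outside its range is refused whole. The fingers move at their own pace and stop on an object; the grip force is fixed at half the most. Time passes only in rows, so rows that do not move let the fingers close. It gives the time, the measured TCP pose, the force and the opening at its end, in the units of the state.
- get_obs(): the state, without advancing time (a new reading comes with each control period).
- snapshot(name): name is "scene" or "top" or "wrist"; returns the picture (480x640x3 uint8, red, green, blue); there is no depth.
- get_calibration(name): a dict with "camera_matrix" (3x3 intrinsics, pixels), "k1" (the pictures are not rectified: a ray, as slopes to the right and down, at radius r is drawn at 1 + k1 r^2 times it, then the intrinsics apply), "R" (3x3) and "t" (3): a world point X has camera coordinates R X + t. Camera axes: x right, y down, z forward; pixel columns grow to the right and rows downward; lengths in m; the calibration is good to about 2 mm. A picture is of the moment at which its call begins: read the wrist's pose just before it. get_calibration takes no time and is no camera call; for the wrist camera it gives the pose at the moment of the call.
- close_job(): hands the job in, once; it reports no verdict.
Trained networks look in the newest picture that a camera, given by its name, has taken for a name from the list of things; names that differ only in an ending like _2 or _b are one class to them, and where a whole thing is asked for, a point or a joint stands for the part that bears it (a point fixed in the world has none). Each returns a list of dicts, best first, with "conf" (0 to 1); they miss things now and then, are a little off and sometimes report something else, mostly with a low value. They report only what shows in the picture. A call takes as long as a camera call. They do not tell look-alikes from the thing itself.
- look_for(label, camera): "bbox" ([left, top, right, bottom] in pixels, round what is visible of it).
The state is a dict: "time": time; "joint_positions": joint angles; "qvel": joint speeds; "joint_torque": joint torques, N m; "tool_pos": TCP position; "ee_rot": TCP orientation; "wrist_force": force on the tool from outside, world axes, zero at the start; "wrist_torque": the same for the moment, N m; "width": finger opening in m.
Only numpy, scipy, OpenCV 4.12 (cv2) and the standard library are available. Lean on these libraries where they do the work, as an engineer would, in place of code of your own. Each camera call takes 0.05 s, during which the arm holds its last target.

TASK

Fit the pale-bristled shine brush head on the shoe polisher that reclines in its charging dock: slide it onto the shaft by its hub, turn it until its tab drops into the keyway, and push it fully home without forcing it, then let go. Leave the dark-bristled head and the other things on the console where they are.

Things in the scene. Friction and masses are not known exactly. Their poses are not given: they have to be found in the camera images.
- shine_head_mid (a point): Shine brush head, loose, standing on the console bristles up, about 70 g. A dark grey round hub, 48 mm in diameter and 34 mm high, carries an 18 mm tall, 36 mm wide tuft of pale straw-coloured bristles (52 mm in all). Point on its axis 25 mm above its underside, on the hub: a good height to grip. z: along its axis, towards the bristles. x: towards its tab.
- shine_head_foot (a point): Centre of the shine head's underside (same axes). The underside is open: a bore 26 mm in diameter and 11 mm deep, then a bore 12.4 mm in diameter up to 29 mm above the underside.
- shine_head_tab (a point): The shine head's one tab, inside the wide bore, level with the underside; the point is on its lower face, 10.6 mm from the axis. Orange, 5 mm wide, 8 mm high, its tip 8.2 mm from the axis. An orange stripe down the outside of the hub and across its upper rim marks the same side.
- spindle_home (a point): Point on the axis of the polisher's shaft where the centre of the head's underside lies when fully home: upper face of a dark flange, 37 mm in diameter, on top of the white handset, about 0.17 m up. z: along the shaft, outwards, leaning 32 degrees from vertical roughly towards the robot. x: towards the keyway. Just below, the handset is 41 mm across, widening to 51 mm at 47 mm below.
- spindle_keyway (a point): The keyway, at its open upper end, 10 mm from the shaft's axis. It is cut into an orange round collar, 24 mm in diameter and 9 mm high, on the flange: 7.5 mm wide, its floor 6.8 mm from the axis. An orange line on the flange marks its side. The tab enters when in line within about 6 degrees; otherwise it stops on the collar's top, 9 mm short of home.
- spindle_tip (a point): Tip of the steel nose, 10 mm in diameter (tip 6 mm), that stands on the shaft's axis above the collar; 27 mm above the flange, 18 mm above the collar. The shaft turns about its axis only stiffly (geared motor, about 0.3 N m); dock and handset do not move.
- polisher: Shoe polisher and dock, fixed: a dark dock base 170 mm (x) by 116 mm (y) by 18 mm high, with the white handset (51 mm across) held in a sleeve and reclining 32 degrees from vertical towards -x of this frame. Origin: centre of the base's underside. The flange's face lies 55 mm from it towards -x and 173 mm up.
- cream_head_mid (a point): Cream brush head, loose, a bystander: the same head with dark brown bristles. Point on its axis 25 mm above its underside.
- key_bowl: Stoneware key bowl, 152 mm wide, 55 mm high. Bystander. Origin: centre of its underside.
- lunchbox: Grey plastic lunchbox with latch clips, 193 x 143 x 67 mm. Bystander. Origin: centre of its underside.
- shoehorn: Steel shoehorn lying flat, 240 mm long (x), 40 mm wide. Bystander. Origin: mid-length on the console.
- car_fob: Black car fob, 66 x 37 x 14 mm. Bystander. Origin: centre of its underside.
- tealight: Glass tealight holder, 62 mm wide, 55 mm high. Bystander. Origin: centre of its underside.
- polish_tin: Flat round polish tin with a brown lid, 71 mm wide, 26 mm high. Bystander. Origin: centre of its underside.
Things that resemble listed ones, but are neither listed nor needed, are in the scene too. What is shaped like the part that bears shine_head_mid but pink is not meant.

How it is judged:
By the outcome, as a careful person would: the job done as asked, in the order asked, and still so for the second after the job is handed in, with the robot touching nothing.
It also fails if it takes over 51 s, if anything falls off the work surface, if the arm or the gripper's body presses on something with over 40 N, if the wrist force passes 120 N, or if a joint passes its speed limit or range.

## Working session

There is one attempt and no reset: what is moved stays moved. The work goes in short steps, Python scripts to look and compute and a tool call to move; the robot and the scene stay as the last step left them, time stands still between calls to the robot, and variables do not carry over. Pictures are saved under pics/ and viewed, and the job is handed in when it is done.

Besides the shell and the picture viewer there is one more tool, called after "Request:" as a command line: name --pt "numbers of a row" for each row, then --argument value for the rest. jog_arm: Moves the arm, as the interface text tells. Its arguments: {"type":"object","properties":{"moves":{"type":"array","items":{"type":"array","items":{"type":"number"}}}},"required":["moves"]}

```bash
ls; mkdir -p pics
cat > h.py <<'E'
from bench import *
import numpy as np, cv2
def save(name,fn):
    im=snapshot(name); cv2.imwrite(f'pics/{fn}.png',im[:,:,::-1]); return im
E
python3 - <<'E'
from h import *
print(get_obs())
for c in ['scene','top','wrist']:
    save(c,c+'0'); k=get_calibration(c); print(c,k)
    for l in ['shine_head_mid','cream_head_mid','polisher','spindle_keyway','spindle_tip']:
        try: print(l,[(d['conf'],np.round(d['bbox'])) for d in look_for(l,c)])
        except Exception as e: print(l,e)
E
```

```text
pics
{'time': 0.0, 'joint_positions': array([ 1.10685948e+00,  8.79494846e-02,  1.37220891e+00, -2.44327600e-05,
        1.68362197e+00, -1.03101941e-01]), 'qvel': array([-8.00331005e-05, -3.20117413e-04, -2.78248908e-04,  2.00154994e-04,
        1.28425411e-03,  3.10305229e-04]), 'joint_torque': array([ 2.60806519e-04, -3.40192902e+01, -3.02424932e+01,  7.16249761e-02,
        3.33456905e-02, -1.55718053e-04]), 'tool_pos': array([0.19404222, 0.51427852, 0.30152998]), 'ee_rot': array([-3.14139165e+00,  2.17859208e-03,  1.20995892e+00]), 'wrist_force': array([-0.76118026,  0.24509049,  0.16005948]), 'wrist_torque': array([ 0.05423989, -0.04097686,  0.00476244]), 'width': 0.09396885977827564}
scene {'camera_matrix': array([[442.89874439,   0.        , 321.21776766],
       [  0.        , 442.89874439, 243.77220303],
       [  0.        ,   0.        ,   1.        ]]), 'k1': -0.0247544695263257, 'R': array([[ 0.7291349 ,  0.68431651, -0.00855576],
       [ 0.44827511, -0.48700605, -0.74958291],
       [-0.51711867,  0.54271173, -0.66185517]]), 't': array([-0.4301297 , -0.15524825,  1.59
[... 1000 characters left out ...]
, 281.]))]
polisher [(0.73, array([252., 206., 312., 279.]))]
spindle_keyway [(0.66, array([275., 246., 290., 261.]))]
spindle_tip [(0.52, array([276., 246., 288., 258.]))]
wrist {'camera_matrix': array([[344.83888924,   0.        , 314.08984087],
       [  0.        , 344.83888924, 240.58912365],
       [  0.        ,   0.        ,   1.        ]]), 'k1': 0.019769964610079318, 'R': array([[ 3.52290138e-01,  9.35890558e-01,  7.22332897e-04],
       [ 9.01934178e-01, -3.39714011e-01,  2.66662953e-01],
       [ 2.49812726e-01, -9.32912317e-02, -9.63789577e-01]]), 't': array([-0.5503405 , -0.02839949,  0.39135065])}
shine_head_mid []
cream_head_mid []
polisher []
spindle_keyway []
spindle_tip []
```

View pics/scene0.png

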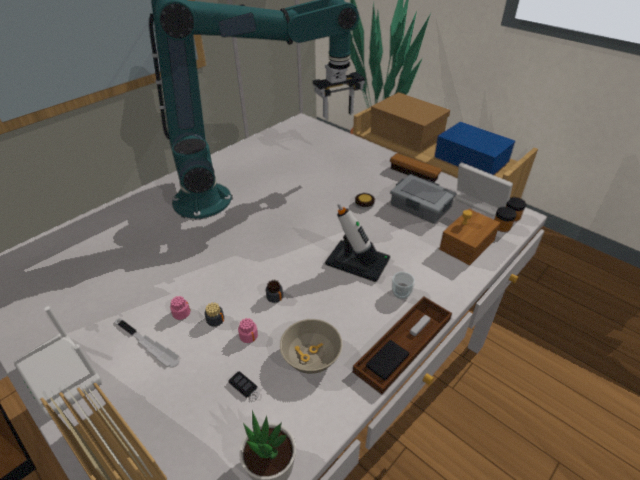

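View pics/top0.png

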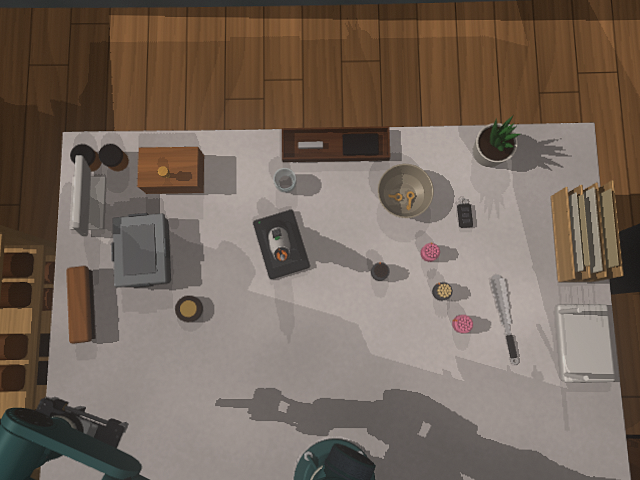

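Run:
```python
import cv2,numpy as np
a=cv2.imread('pics/scene0.png')[270:360,150:300]; b=cv2.imread('pics/top0.png')[230:345,350:490]
cv2.imwrite('pics/c1.png',np.vstack([cv2.resize(a,(600,300),interpolation=cv2.INTER_CUBIC)[:, :],]))
cv2.imwrite('pics/c1.png',cv2.resize(a,None,fx=5,fy=5,interpolation=3)); cv2.imwrite('pics/c2.png',cv2.resize(b,None,fx=5,fy=5,interpolation=3))
```

```text
(no output)
```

View pics/c1.png

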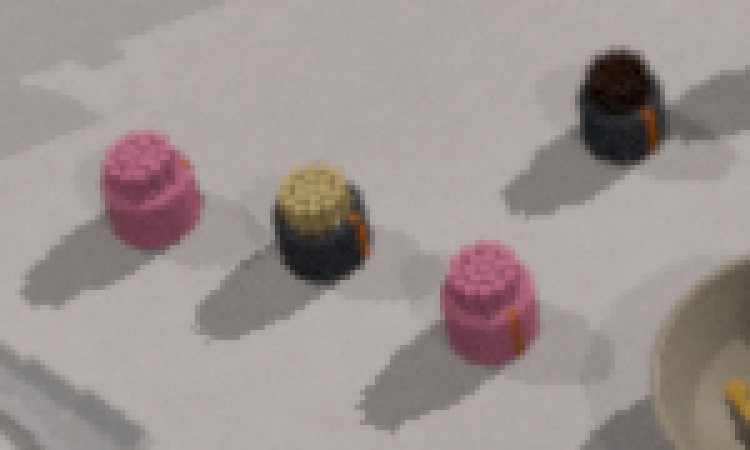

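View pics/c2.png

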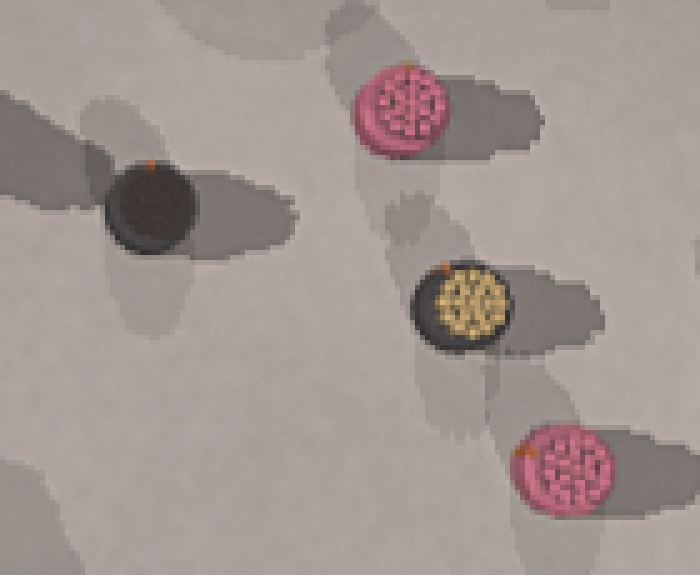

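The candidates for the shine head in the top view are the straw-bristled head at (443,291), pink decoys at (463,324) and (430,252), and the dark cream head at (380,271). By the description I choose the straw-bristled one with the dark hub, at scene (214,314). Next I'll triangulate.

```bash
cat >> h.py <<'E'
from scipy.optimize import least_squares
from scipy.spatial.transform import Rotation as Ro
def proj(k,X):
    X=np.atleast_2d(X); c=X@np.array(k['R']).T+k['t']; s=c[:,:2]/c[:,2:]
    r2=(s**2).sum(1,keepdims=True); s=s*(1+k['k1']*r2); K=k['camera_matrix']
    return s*[K[0,0],K[1,1]]+[K[0,2],K[1,2]]
def ray(k,uv):
    K=k['camera_matrix']; d=(np.array(uv,float)-[K[0,2],K[1,2]])/[K[0,0],K[1,1]]; s=d.copy()
    for _ in range(20): s=d/(1+k['k1']*(s@s))
    v=np.array([s[0],s[1],1.0]); R=np.array(k['R']); v=R.T@v; return -R.T@k['t'], v/np.linalg.norm(v)
def onz(k,uv,z):
    c,v=ray(k,uv); return c+v*(z-c[2])/v[2]
def tri(obs):
    A=np.zeros((3,3));b=np.zeros(3)
    for k,uv in obs:
        c,v=ray(k,uv);P=np.eye(3)-np.outer(v,v);A+=P;b+=P@c
    return np.linalg.solve(A,b)
E
python3 - <<'E'
from h import *
T=get_calibration('top');S=get_calibration('scene')
print('bristletop', onz(T,(444.4,290.6),.052), onz(S,(150+314/5,270+185/5),.052))
print('hub rim',onz(T,(442.6,290.8),.034)); print('stripe rim',onz(T,(350+447/5,230+268/5),.034), onz(S,(150+355/5,270+215/5),.034))
print('cream rim',onz(T,(350+151/5,230+205/5),.034))
print('pinks',onz(T,(430,252),.04),onz(T,(463,324),.04))
print('tip', tri([(T,(282,252)),(S,(345,207))]))
for p in [(252,221),(295,208),(314,268),(271,279)]: print(onz(T,p,.018))
import cv2
for n,(x0,x1,y0,y1) in dict(scene0=(310,400,195,285),top0=(240,330,195,285)).items():
    cv2.imwrite(f'pics/d_{n}.png',cv2.resize(cv2.imread(f'pics/{n}.png')[y0:y1,x0:x1],None,fx=6,fy=6,interpolation=3))
E
```

```text
bristletop [ 0.4761855  -0.29570736  0.052     ] [ 0.48011653 -0.29516746  0.052     ]
hub rim [ 0.47702738 -0.29471059  0.034     ]
stripe rim [ 0.49619412 -0.28722849  0.034     ] [ 0.49790052 -0.28568028  0.034     ]
cream rim [ 0.53221098 -0.13176434  0.034     ]
pinks [ 0.58028785 -0.26518842  0.04      ] [ 0.38953447 -0.3419402   0.04      ]
tip [0.56698605 0.11902205 0.19114348]
[0.67719418 0.21295843 0.018     ]
[0.71162286 0.09508935 0.018     ]
[0.54501445 0.04496333 0.018     ]
[0.51718133 0.16101399 0.018     ]
```

View pics/d_scene0.png

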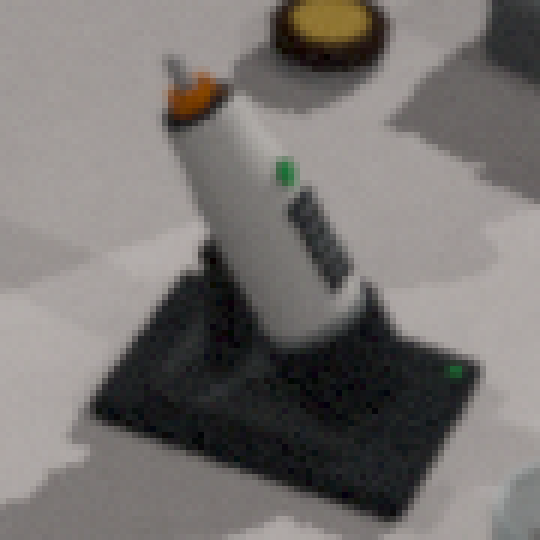

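View pics/d_top0.png

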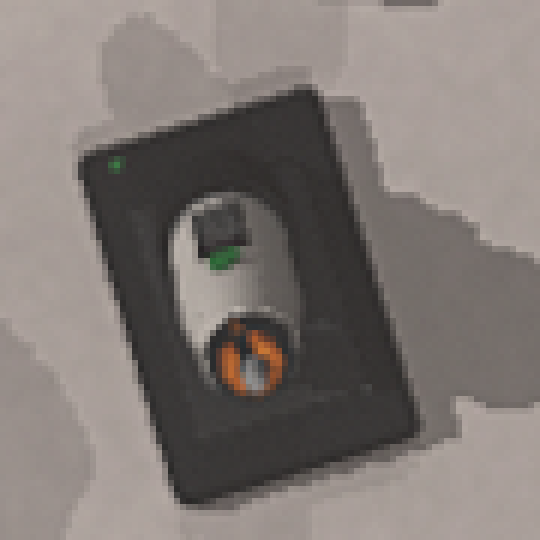

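Shine head is at about (0.477,-0.295), with its stripe at azimuth of about 22°. Polisher base is at about (0.613,0.129), yaw about 17°. Both heights and sizes agree. On the way I'll look at the spindle with the wrist camera.

Run:
```python
from h import *
o=get_obs();k=get_calibration('wrist')
Rt=Ro.from_euler('xyz',o['ee_rot']).as_matrix()
c=-k['R'].T@k['t']
print('cam in tool',Rt.T@(c-o['tool_pos'])); print('R cam->tool',np.round(Rt.T@k['R'].T,4))
yaw=.303; d=np.array([np.cos(yaw),np.sin(yaw),0]); s,cc=np.sin(np.radians(32)),np.cos(np.radians(32))
a=-s*d+[0,0,cc]; home=np.array([.613,.1285,0])-.055*d+[0,0,.173]
print(a,home,home+.027*a)
for n in ['top','scene']:
    K=get_calibration(n); print(n,proj(K,[home,home+.009*a,home+.027*a]))
```

```text
cam in tool [ 2.55139232e-06 -7.74212498e-02 -8.23806149e-02]
R cam->tool [[ 1.000e+00  6.000e-04  7.000e-04]
 [-8.000e-04  9.638e-01  2.667e-01]
 [-5.000e-04 -2.667e-01  9.638e-01]]
[-0.50577913 -0.1581199   0.8480481 ] [0.56050549 0.11208883 0.173     ] [0.54684945 0.10781959 0.1958973 ]
top [[284.44168557 254.69042236]
 [284.78183    256.10758821]
 [285.47491843 258.99558012]]
scene [[340.25286027 212.53461236]
 [338.7586698  209.93928897]
 [335.74524581 204.70558701]]
```

```bash
cat >> h.py <<'E'
YAW=.303
def frame(yaw=YAW,tilt=32.):
    d=np.array([np.cos(yaw),np.sin(yaw),0]); s,c=np.sin(np.radians(tilt)),np.cos(np.radians(tilt))
    a=-s*d+[0,0,c]; u=c*d+[0,0,s]; return a,u,np.cross(a,u)
def rot(): return Ro.from_euler('xyz',get_obs()['ee_rot']).as_matrix()
CT=np.array([0,-.0774,-.0824]); CR=np.array([[1,0,0],[0,.9638,.2667],[0,-.2667,.9638]])
def plan(Rt,pt,n,p0=None,R0=None):
    o=get_obs(); p0=o['tool_pos'] if p0 is None else p0; R0=rot() if R0 is None else R0
    w=Ro.from_matrix(Rt@R0.T).as_rotvec(); d=(np.array(pt)-p0)*1000
    print('rot',np.round(w,3),'shift',np.round(d,1),'per row',np.round(w/n,4),np.round(d/n,2),'norms',np.linalg.norm(w)/n,np.linalg.norm(d)/n)
E
python3 - <<'E'
from h import *
a,u,v=frame(); z=-a; Rt=np.column_stack([u,np.cross(z,u),z])
tip=np.array([.562,.117,.173])+.02*a
pt=tip-Rt@(CR@[0,0,.24]+CT); print(pt)
plan(Rt,pt,12)
E
```

```text
[0.48056381 0.07750972 0.3162455 ]
rot [ 0.396 -0.42  -0.883] shift [ 286.4 -437.1   13.5] per row [ 0.033  -0.035  -0.0736] [ 23.87 -36.42   1.12] norms 0.08790041731980341 43.56134234070172
```

Request:
jog_arm --pt "0.033 -0.035 -0.0736 23.9 -36.4 4 94" --pt "0.033 -0.035 -0.0736 23.9 -36.4 4 94" --pt "0.033 -0.035 -0.0736 23.9 -36.4 4 94" --pt "0.033 -0.035 -0.0736 23.9 -36.4 4 94" --pt "0.033 -0.035 -0.0736 23.9 -36.4 4 94" --pt "0.033 -0.035 -0.0736 23.9 -36.4 4 94" --pt "0.033 -0.035 -0.0736 23.9 -36.4 0 94" --pt "0.033 -0.035 -0.0736 23.9 -36.4 0 94" --pt "0.033 -0.035 -0.0736 23.9 -36.4 0 94" --pt "0.033 -0.035 -0.0736 23.9 -36.4 -2 94" --pt "0.033 -0.035 -0.0736 23.9 -36.4 -4 94" --pt "0.033 -0.035 -0.0736 23.7 -36.7 -4 94"

```text
time: 2.4
tool_pos: [0.4812, 0.0761, 0.317]
ee_rot: [-3.141, -0.56, 0.3]
wrist_force: [0.6, 0.9, 0.3]
width: 0.0942
```

Run:
```python
from h import *
o=get_obs(); im=save('wrist','w1'); k=get_calibration('wrist'); np.save('k1.npy',k,allow_pickle=True)
print(o['tool_pos'],o['ee_rot'],o['qvel'].round(3),o['joint_positions'])
im=im[:,:,::-1]; home=np.array([.562,.117,.173]);a=frame()[0]
q=proj(k,[home,home+.009*a,home+.027*a]);print(q)
x,y=q[1].astype(int)
cv2.imwrite('pics/w1c.png',cv2.resize(im[max(0,y-75):y+75,x-100:x+100],None,fx=4,fy=4,interpolation=3)); print(x-100,max(0,y-75))
```

```text
[0.48120867 0.07611337 0.3169895 ] [-3.14131457 -0.56032569  0.29956996] [-0.8    0.168  0.04   0.398 -0.445 -0.275] [-0.05779395 -0.36038659  1.81303857  0.20401049  1.1653022  -0.38778796]
[[313.28041714 225.4751519 ]
 [313.26578273 228.36653866]
 [313.2332072  234.8008899 ]]
213 153
```

View pics/w1.png

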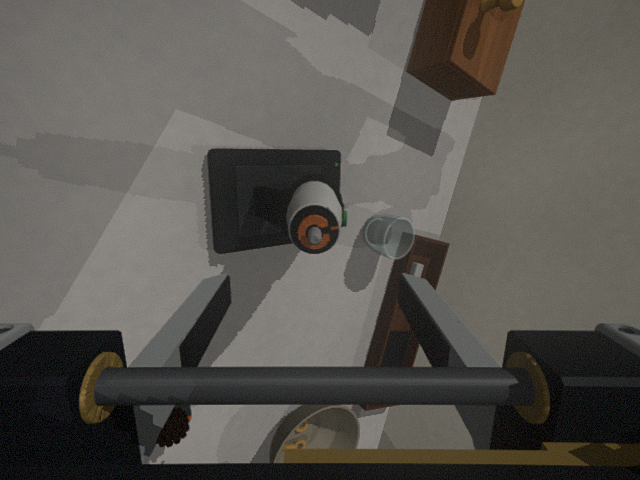

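View pics/w1c.png

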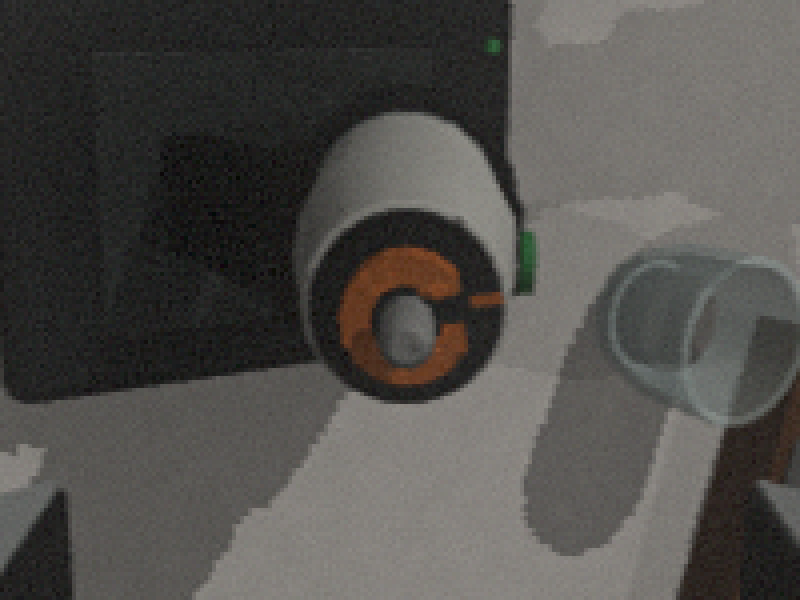

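The picture was taken while the arm was still settling, so I'll retake it.

Request:
jog_arm --pt "0 0 0 0 0 0 94" --pt "0 0 0 0 0 0 94"

```text
time: 2.7
tool_pos: [0.4805, 0.0782, 0.3171]
ee_rot: [3.142, -0.558, 0.304]
wrist_force: [-0.1, 0.1, 0.2]
width: 0.0936
```

Run:
```python
from h import *
o=get_obs(); k=get_calibration('wrist'); im=save('wrist','w2');  np.save('k2.npy',k,allow_pickle=True)
print(o['tool_pos'],o['ee_rot'],o['qvel'].round(3))
im=im[:,:,::-1]; home=np.array([.562,.117,.173]);a=frame()[0]
q=proj(k,[home,home+.009*a,home+.027*a]);print(q)
x0,y0=265,180
cv2.imwrite('pics/w2c.png',cv2.resize(im[y0:y0+90,x0:x0+100],None,fx=6.6,fy=6.6,interpolation=3));
```

```text
[0.48048962 0.07816579 0.31707004] [ 3.14155238 -0.55833845  0.30375235] [ 0.015 -0.004 -0.003 -0.001 -0.002 -0.001]
[[312.84714179 234.63222621]
 [312.80854345 237.70419247]
 [312.72274416 244.53161217]]
```

View pics/w2c.png

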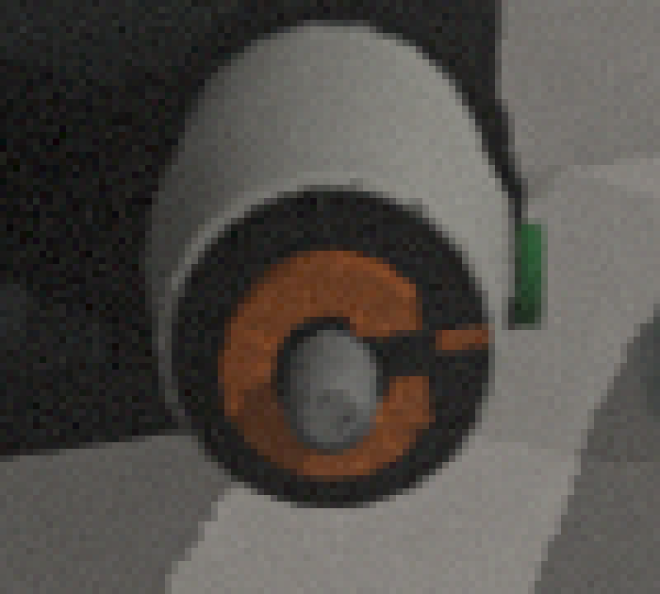

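```bash
cat > fit.py <<'E'
from h import *
k=np.load('k2.npy',allow_pickle=True).item()
f=lambda x,y:(265+(x+.5)/6.6-.5,180+(y+.5)/6.6-.5)
th=np.linspace(0,2*np.pi,121)
def circ(c,u,v,r): return c+r*(np.cos(th)[:,None]*u+np.sin(th)[:,None]*v)
def ext(q): return np.array([q[:,0].min(),q[:,0].max(),q[:,1].min(),q[:,1].max()])
l,t=f(172,188);r,b=f(492,507); E1=np.array([l,r,t,b])
l,t=f(219,248);r,b=f(432,477); E2=np.array([l,r,t,b])
T=get_calibration('top');S=get_calibration('scene')
def res(p,full=False):
    h=p[:3];a,u,v=frame(p[3],p[4]); 
    r1=ext(proj(k,circ(h,u,v,.0185)))-E1
    e2=ext(proj(k,circ(h+.009*a,u,v,.012)))-E2; e2=e2[[0,2,3]]
    kd=np.cos(p[5])*u+np.sin(p[5])*v
    L=proj(k,[h+.0125*kd,h+.0183*kd])-[f(437,341),f(490,336)]
    out=[r1,e2,L[:,1]]
    tp=proj(k,h+.027*a)[0]-f(331,422); out.append(tp*.5)
    pr=np.array([(p[4]-32)/.3,(p[3]-.303)/.03,(p[2]-.173)/.001]); out.append(pr)
    out.append((proj(T,h+.027*a)[0]-(282.8,258))*.5)
    out.append((proj(S,h+.027*a)[0]-(338.3,204.5))*.5)
    if full:
        for o in out: print(o.round(2))
    return np.concatenate(out)
s=least_squares(res,[.562,.117,.173,.303,32,-.1],x_scale=[.01,.01,.01,.1,1,.1],loss='soft_l1')
if __name__=='__main__':
    print(s.x); res(s.x,True); J=s.jac; print(np.sqrt(np.diag(np.linalg.inv(J.T@J))))
    np.save('spin.npy',s.x)
E
python3 fit.py
```

```text
[ 0.56302218  0.11880397  0.17310674  0.3012188  32.0078294   0.08979534]
[-0.52  0.01  0.28 -0.47]
[ 0.44  2.29 -0.56]
[-0.06  0.04]
[-0.02 -0.66]
[ 0.03 -0.06  0.11]
[-0.08 -0.  ]
[-0.14 -0.26]
[0.00083251 0.00047439 0.00095752 0.02897121 0.29844312 0.05376501]
```

Spindle fit agrees across all three cameras (residuals mostly under 0.6 px): home is about (0.563,0.119,0.173), with the keyway about 5° from uphill. Next I'll go above the shine head.

Run:
```python
from h import *
Rt=Ro.from_euler('xyz',[np.pi,0,.303]).as_matrix()
plan(Rt,[.477,-.295,.235],11)
```

```text
rot [-0.167  0.533 -0.001] shift [  -3.5 -373.4  -82.2] per row [-0.0152  0.0485 -0.0001] [ -0.32 -33.95  -7.47] norms 0.05078567069277793 34.76279643561992
```

Request:
jog_arm --pt "-0.0152 0.0485 0 -0.3 -33.9 0 94" --pt "-0.0152 0.0485 0 -0.3 -33.9 0 94" --pt "-0.0152 0.0485 0 -0.3 -33.9 0 94" --pt "-0.0152 0.0485 0 -0.3 -33.9 0 94" --pt "-0.0152 0.0485 0 -0.3 -33.9 -10 94" --pt "-0.0152 0.0485 0 -0.3 -33.9 -12 94" --pt "-0.0152 0.0485 0 -0.3 -33.9 -12 94" --pt "-0.0152 0.0485 0 -0.3 -33.9 -12 94" --pt "-0.0152 0.0485 0 -0.3 -33.9 -12 94" --pt "-0.0152 0.0485 0 -0.3 -33.9 -12 94" --pt "-0.0152 0.0485 0 -0.3 -34.4 -12 94" --pt "0 0 0 0 0 0 94"

```text
time: 4.25
tool_pos: [0.478, -0.296, 0.2332]
ee_rot: [-3.14, 0.002, 0.303]
wrist_force: [0.7, 0.6, -0.3]
width: 0.0942
```

Request:
jog_arm --pt "0 0 0 0 0 0 94" --pt "0 0 0 0 0 0 94"

```text
time: 4.5
tool_pos: [0.4779, -0.2947, 0.2357]
ee_rot: [3.14, -0.0, 0.304]
wrist_force: [0.4, -0.8, -0.6]
width: 0.0942
```

Run:
```python
from h import *
o=get_obs(); k=get_calibration('wrist'); im=save('wrist','w3');  np.save('k3.npy',k,allow_pickle=True)
print(o['tool_pos'],o['ee_rot'],o['qvel'].round(3))
print([(d['conf'],np.round(d['bbox'])) for d in look_for('shine_head_mid','wrist')])
im=im[:,:,::-1]
q=proj(k,[[.477,-.295,0],[.477,-.295,.034],[.4965,-.287,.034]]);print(q)
x0,y0=(q[1]-[55,45]).astype(int);print(x0,y0)
cv2.imwrite('pics/w3c.png',cv2.resize(im[y0:y0+90,x0:x0+110],None,fx=6,fy=6,interpolation=3));
```

```text
[ 0.47788938 -0.29468133  0.23574396] [ 3.13975448e+00 -4.75558630e-04  3.04412311e-01] [-0.004 -0.004 -0.001 -0.002 -0.001 -0.001]
[(0.97, array([286., 208., 345., 266.])), (0.6, array([172., 228., 238., 291.])), (0.6, array([406., 214., 471., 274.]))]
[[312.68188205 229.63519836]
 [312.56428787 239.08449805]
 [337.2007252  237.07359227]]
257 194
```

View pics/w3.png

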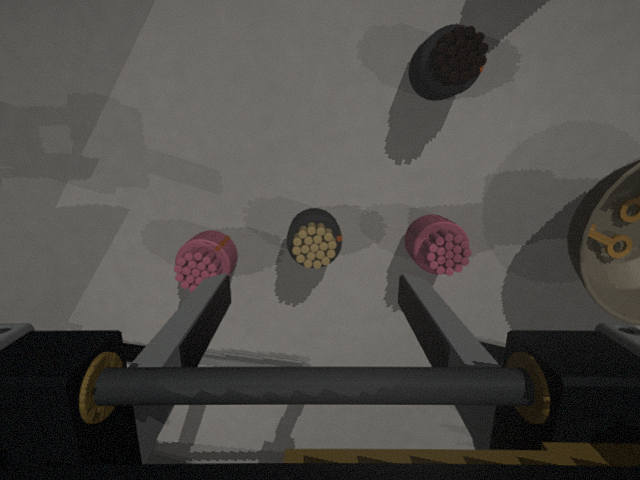

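View pics/w3c.png

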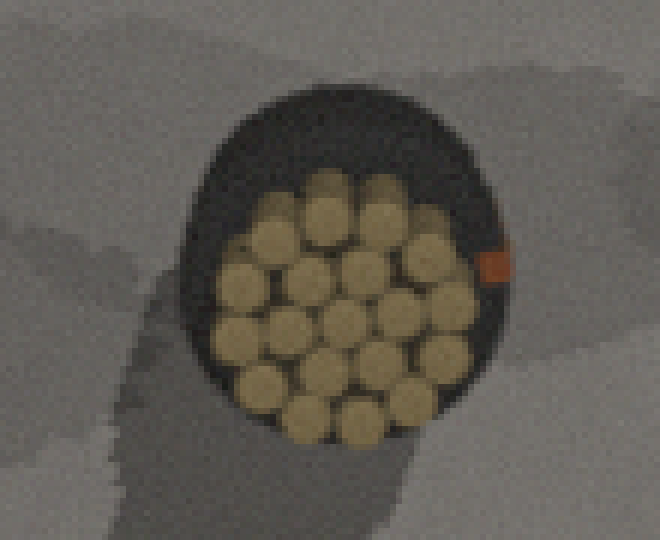

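Run:
```python
from h import *
k=np.load('k3.npy',allow_pickle=True).item()
f=lambda x,y:np.array([257+(x+.5)/6-.5,194+(y+.5)/6-.5])
P=onz(k,f(344,322),.052);print('bristle',P)
th=np.linspace(0,2*np.pi,181);C=np.column_stack([np.cos(th),np.sin(th),0*th])
def ext(q): return np.array([q[:,0].min(),q[:,0].max(),q[:,1].min(),q[:,1].max()])
def res(p):
    h=np.array([p[0],p[1],0]); r=ext(proj(k,np.vstack([h+.024*C,h+[0,0,.034]+.024*C])))
    q=proj(k,h+[0,0,.052])[0]-f(344,322); d=np.array([np.cos(p[2]),np.sin(p[2]),0])
    s=proj(k,[h+[0,0,.034]+.0240*d])[0]-f(514,263)
    return np.concatenate([r[:3]-[f(180,0)[0],f(513,0)[0],f(0,84)[1]],q,s])
s=least_squares(res,[.477,-.295,.3],x_scale=[.01,.01,.1]); print(s.x,res(s.x).round(2))
h=np.array([s.x[0],s.x[1],0])
print('stripe ends:',[onz(k,f(*q),.034)-h for q in [(481,265),(511,263)]])
```

```text
bristle [ 0.47866169 -0.29646242  0.052     ]
[ 0.47906396 -0.29677172  0.4621619 ] [-0.4   0.22 -0.57  0.36  0.49 -0.2   0.03]
stripe ends: [array([0.01725904, 0.00909005, 0.034     ]), array([0.0212317 , 0.01064882, 0.034     ])]
```

Head at (0.479,-0.297), tab azimuth about 0.465 rad (26.5°, against 28–30° from the other cameras). Descending to grip at 25 mm height.

Request:
jog_arm --pt "0 0 0 1 -2 -25 80" --pt "0 0 0 0 0 -30 80" --pt "0 0 0 0 0 -30 80" --pt "0 0 0 0 0 -25 80" --pt "0 0 0 0 0 -15 80" --pt "0 0 0 0 0 -8 80" --pt "0 0 0 0 0 0 80" --pt "0 0 0 0 0 0 80"

```text
time: 5.6
tool_pos: [0.479, -0.2983, 0.1029]
ee_rot: [3.139, -0.0, 0.303]
wrist_force: [-0.2, 0.0, 0.9]
width: 0.0799
```

Run:
```python
from h import *
o=get_obs(); k=get_calibration('wrist'); im=save('wrist','w4')
print(o['tool_pos'],o['ee_rot'],o['wrist_force'])
R=rot(); print('head in tool', R.T@(np.array([.479,-.2968,.025])-o['tool_pos']))
```

```text
[ 0.47900499 -0.29831773  0.1028774 ] [ 3.13903221e+00 -2.83513769e-04  3.02684862e-01] [-0.17436996  0.00501748  0.89671915]
head in tool [ 0.0004202  -0.00165502  0.07787347]
```

View pics/w4.png

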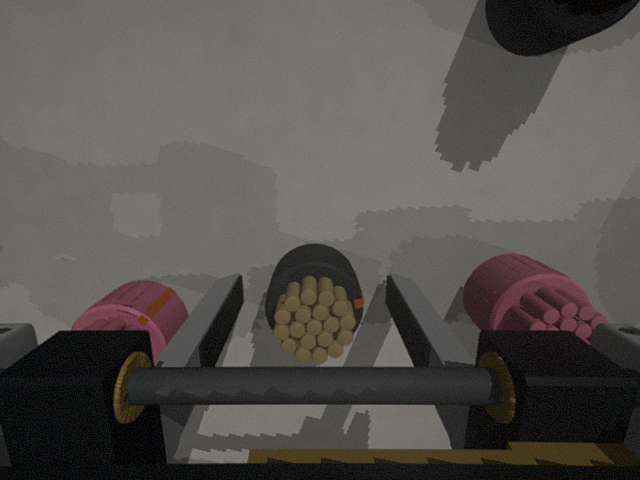

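Request:
jog_arm --pt "0 0 0 -0.5 1.6 0 80" --pt "0 0 0 0 0 0 80" --pt "0 0 0 0 0 0 40" --pt "0 0 0 0 0 0 40" --pt "0 0 0 0 0 0 40" --pt "0 0 0 0 0 0 40" --pt "0 0 0 0 0 0 40" --pt "0 0 0 0 0 0 40"

```text
time: 6.65
tool_pos: [0.478, -0.2963, 0.1016]
ee_rot: [3.141, 0.001, 0.303]
wrist_force: [0.4, 0.4, 0.4]
width: 0.0472
```

Request:
jog_arm --pt "0 0 0 0 0 15 40" --pt "0 0 0 0 0 25 40" --pt "0 0 0 0 0 30 40" --pt "0 0 0 0 0 25 40" --pt "0 0 0 0 0 0 40" --pt "0 0 0 0 0 0 40"

```text
time: 7.4
tool_pos: [0.4776, -0.2961, 0.1961]
ee_rot: [-3.142, 0.002, 0.303]
wrist_force: [0.3, 0.6, -1.1]
width: 0.0474
```

Run:
```python
from h import *
o=get_obs(); k=get_calibration('wrist'); im=save('wrist','w5');np.save('k5.npy',k,allow_pickle=True)
print(o['tool_pos'],o['ee_rot'],o['wrist_force'],o['width'])
np.save('o5.npy',np.concatenate([o['tool_pos'],o['ee_rot']]))
x0,y0=265,235
cv2.imwrite('pics/w5c.png',cv2.resize(im[y0:y0+145,x0-10:x0+130,::-1],None,fx=4,fy=4,interpolation=3));
```

```text
[ 0.47764664 -0.29605867  0.19605126] [-3.14153475e+00  1.53056082e-03  3.02711676e-01] [ 0.34425432  0.57310896 -1.09819151] 0.04738249392375279
```

View pics/w5c.png

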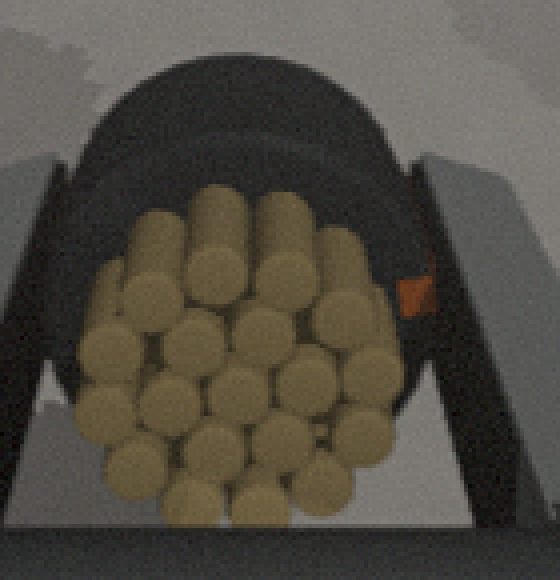

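Run:
```python
from h import *
k=np.load('k5.npy',allow_pickle=True).item(); o=np.load('o5.npy'); R=Ro.from_euler('xyz',o[3:]).as_matrix()
f=lambda x,y:np.array([255+(x+.5)/4-.5,235+(y+.5)/4-.5])
th=np.linspace(0,2*np.pi,181);C=np.column_stack([np.cos(th),np.sin(th),0*th])
W=lambda X: o[:3]+np.atleast_2d(X)@R.T
def res(p):
    x,y,zf,ang=p; h=np.array([x,y,zf]); up=np.array([0,0,-1.])
    e=proj(k,W(h+.024*C))[:,1].min()-f(0,54)[1]
    b=proj(k,W(h+.052*up))[0]-f(240,397)
    rim=h+.034*up; d=np.array([np.cos(ang),np.sin(ang),0])
    s=proj(k,W([rim+.024*d,rim+.0195*d]))-[f(437,296),f(401,300)]
    return np.concatenate([[e],b,s.ravel(),[(zf-.103)/.0007]])
s=least_squares(res,[0,0,.103,-.15],x_scale=[.01,.01,.01,.1]); print(s.x,res(s.x).round(2)); np.save('held.npy',s.x)
J=s.jac; print(np.sqrt(np.diag(np.linalg.inv(J.T@J))))
```

```text
[ 0.00046295  0.00169221  0.10318484 -0.14041551] [-0.8   0.09  0.63  0.1  -0.08 -0.2   0.1   0.26]
[0.00027707 0.00048207 0.00066591 0.02413849]
```

Held firmly (47.4 mm width), with the tab about 0.15 rad from tool x. Now planning the pre-insert pose.

```bash
cat >> h.py <<'E'
FOOT=np.array([.0004,.0015,.103]); TAB=.15
def target(hgt,sp=None,tab=None,foot=None):
    sp=np.load('spin.npy') if sp is None else sp; tab=TAB if tab is None else tab; foot=FOOT if foot is None else foot
    a,u,v=frame(sp[3],sp[4]); al=sp[5]-tab; x=np.cos(al)*u+np.sin(al)*v; z=-a
    R=np.column_stack([x,np.cross(z,x),z]); return R, sp[:3]+hgt*a-R@foot
E
python3 - <<'E'
from h import *
R,p=target(.057); print(p); plan(R,p,12)
E
```

```text
[0.48133327 0.09501857 0.30861905]
rot [ 0.182 -0.531 -0.06 ] shift [  3.9 390.9 113.3] per row [ 0.0151 -0.0442 -0.005 ] [ 0.33 32.58  9.44] norms 0.047018681658507706 33.91640304075139
```

Request:
jog_arm --pt "0.015 -0.044 -0.005 0.3 32.6 25 40" --pt "0.015 -0.044 -0.005 0.3 32.6 25 40" --pt "0.015 -0.044 -0.005 0.3 32.6 25 40" --pt "0.015 -0.044 -0.005 0.3 32.6 25 40" --pt "0.015 -0.044 -0.005 0.3 32.6 15 40" --pt "0.015 -0.044 -0.005 0.3 32.6 15 40" --pt "0.015 -0.044 -0.005 0.3 32.6 0 40" --pt "0.015 -0.044 -0.005 0.3 32.6 0 40" --pt "0.015 -0.044 -0.005 0.3 32.6 0 40" --pt "0.015 -0.044 -0.005 0.3 32.6 0 40" --pt "0.015 -0.044 -0.005 0.3 32.6 0 40" --pt "0.015 -0.044 -0.005 0.3 32.4 -6 40"

```text
time: 8.95
tool_pos: [0.4811, 0.0956, 0.3193]
ee_rot: [-3.106, -0.555, 0.23]
wrist_force: [-0.1, 0.0, -0.7]
width: 0.0469
```

Request:
jog_arm --pt "0 0 0 0 0 -8 40" --pt "0 0 0 0 0 -2 40" --pt "0 0 0 0 0 0 40" --pt "0 0 0 0 0 0 40"

```text
time: 9.45
tool_pos: [0.482, 0.0938, 0.311]
ee_rot: [-3.107, -0.556, 0.23]
wrist_force: [-0.2, 0.2, -0.3]
width: 0.0474
```

Run:
```python
from h import *
o=get_obs(); k=get_calibration('wrist'); im=save('wrist','w6');np.save('k6.npy',k,allow_pickle=True)
save('scene','s6');save('top','t6')
print(o['tool_pos'],o['ee_rot'],o['wrist_force'],o['width'],o['joint_positions'])
np.save('o6.npy',np.concatenate([o['tool_pos'],o['ee_rot']]))
for h in (.057,.030,0):
  R,p=target(h); plan(R,p,1)
a=cv2.imread('pics/s6.png')[150:250,290:390];b=cv2.imread('pics/t6.png')[200:300,230:330]
cv2.imwrite('pics/st6.png',np.hstack([cv2.resize(q,None,fx=4,fy=4,interpolation=3) for q in (a,b)]))
```

```text
[0.48197089 0.09384513 0.31098112] [-3.10733298 -0.55598528  0.22959795] [-0.21062815  0.21644311 -0.29262018] 0.04740716818192725 [-0.00461355 -0.35018567  1.81690666  0.17194404  1.14373403 -0.27271004]
rot [ 0.003 -0.001  0.002] shift [-0.5  0.8 -2.5] per row [ 0.003  -0.0006  0.0018] [-0.5   0.82 -2.46] norms 0.0035249970175365375 2.6368521891992107
rot [ 0.003 -0.001  0.002] shift [ 13.2   5.1 -25.4] per row [ 0.003  -0.0006  0.0018] [ 13.17   5.06 -25.35] norms 0.0035249970175365375 29.013350287561547
rot [ 0.003 -0.001  0.002] shift [ 28.4   9.8 -50.8] per row [ 0.003  -0.0006  0.0018] [ 28.35   9.78 -50.79] norms 0.0035249970175365375 58.98604873526293
```

View pics/w6.png

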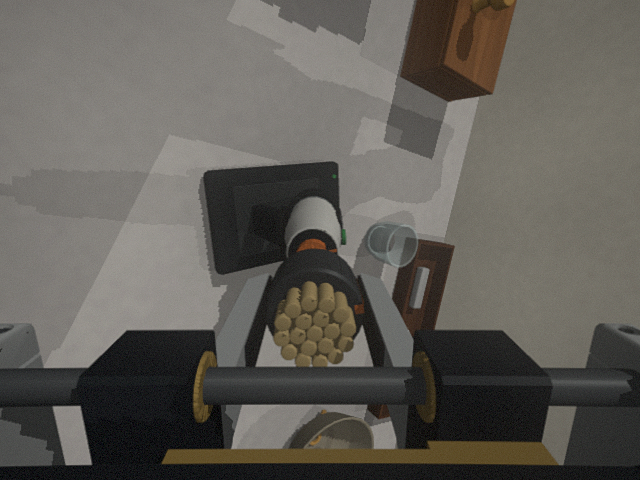

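View pics/st6.png

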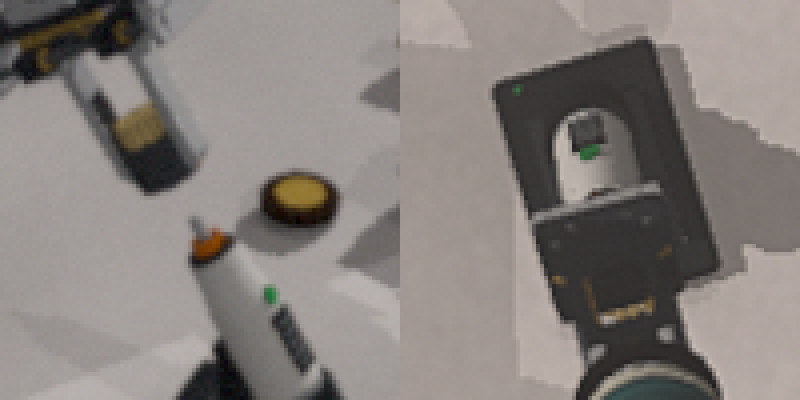

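Run:
```python
from h import *
o=np.load('o6.npy'); R=Ro.from_euler('xyz',o[3:]).as_matrix(); sp=np.load('spin.npy'); a,u,v=frame(sp[3],sp[4])
th=np.linspace(0,2*np.pi,61);C=np.column_stack([np.cos(th),np.sin(th),0*th])
out=[]
for n,k,c,sc in [('s6',get_calibration('scene'),(310,170,70,70),8),('w6',np.load('k6.npy',allow_pickle=True).item(),(260,220,110,160),5)]:
    x0,y0,w,h=c; im=cv2.resize(cv2.imread(f'pics/{n}.png')[y0:y0+h,x0:x0+w],None,fx=sc,fy=sc,interpolation=3)
    def dr(P,col):
        q=((proj(k,P)-[x0,y0]+.5)*sc-.5)
        cv2.polylines(im,[np.round(q).astype(np.int32)],False,col,1)
    f=FOOT
    for zz,r in ((0,.024),(.034,.024),(.052,.018)): dr(o[:3]+(f-[0,0,zz]+r*C)@R.T,(0,255,0))
    dr(o[:3]+np.array([f-[0,0,.052],f+[0,0,.057]])@R.T,(255,255,0))
    d=np.array([np.cos(TAB),-np.sin(TAB),0]); dr(o[:3]+np.array([f+.024*d,f-[0,0,.034]+.024*d])@R.T,(255,0,255))
    D=np.cos(th)[:,None]*u+np.sin(th)[:,None]*v
    for zz,r in ((0,.0185),(.009,.012),(.027,.003)): dr(sp[:3]+zz*a+r*D,(0,0,255))
    cv2.imwrite(f'pics/ov_{n}.png',im)
```

View pics/ov_s6.png

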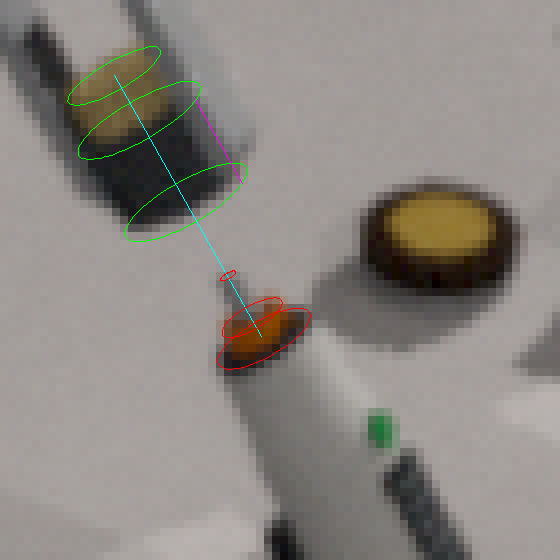

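View pics/ov_w6.png

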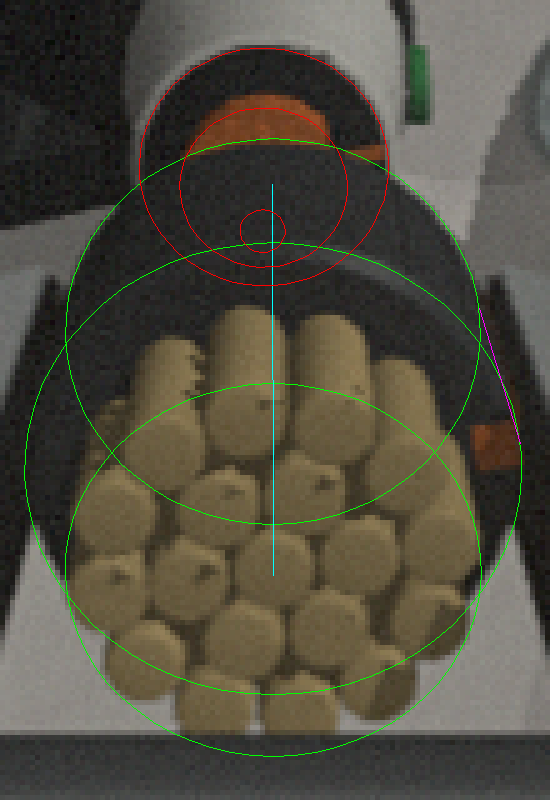

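```bash
sed -i 's/e2=e2\[\[0,2,3\]\]/e2=e2[[0,3]]/' fit.py; python3 fit.py
python3 - <<'E'
from h import *
for h in (.030,):
  R,p=target(h); plan(R,p,1)
E
```

```text
[ 0.56315692  0.11854183  0.17303823  0.30562524 32.00811024  0.10309845]
[-0.5   0.01  0.65 -0.16]
[ 0.46 -0.2 ]
[ 0.01 -0.01]
[-0.01 -0.42]
[0.03 0.09 0.04]
[-0.01 -0.03]
[-0.16 -0.21]
[0.000836   0.00046808 0.00095192 0.02878013 0.29845139 0.05326746]
rot [-0.004 -0.003  0.017] shift [ 13.4   4.5 -25.4] per row [-0.0037 -0.0027  0.0175] [ 13.37   4.49 -25.43] norms 0.018057926795402482 29.083096825365388
```

Request:
jog_arm --pt "-0.002 -0.0015 0.009 3.4 1.3 -6.4 40" --pt "-0.002 -0.0015 0.008 3.4 1.1 -6.4 40" --pt "0 0 0 3.3 1.1 -6.3 40" --pt "0 0 0 3.3 1.0 -6.3 40" --pt "0 0 0 0 0 0 40" --pt "0 0 0 0 0 0 40"

```text
time: 10.35
tool_pos: [0.495, 0.0993, 0.2854]
ee_rot: [-3.113, -0.558, 0.251]
wrist_force: [0.2, -0.5, -1.3]
width: 0.0475
```

```bash
cat > ins.py <<'E'
from h import *
import sys
o=get_obs(); sp=np.load('spin.npy'); a,u,v=frame(sp[3],sp[4]); R=rot(); foot=o['tool_pos']+R@FOOT
d=(foot-sp[:3]); F=o['wrist_force']; M=o['wrist_torque']
al=np.arctan2(R[:,0]@v,R[:,0]@u)
print('t',o['time'],'u,v,h mm',np.round([d@u*1e3,d@v*1e3,d@a*1e3],2),'F u,v,a',np.round([F@u,F@v,F@a],1),'M',np.round([M@u,M@v,M@a],2),'tab-key',round(al+TAB-sp[5],3),'w',round(o['width'],4), 'tilt err',np.round([R[:,2]@u,R[:,2]@v],4))
for h in map(float,sys.argv[1:]):
    Rt,p=target(h/1000); plan(Rt,p,1)
print('a',a.round(3),'u',u.round(3),'v',v.round(3))
E
python3 ins.py 30 18 10
```

```text
t 10.35 u,v,h mm [-0.11  0.6  29.82] F u,v,a [-0.7 -0.5 -1.2] M [-0.03  0.42  0.  ] tab-key 0.001 w 0.0475 tilt err [0.     0.0001]
rot [ 0.     0.    -0.001] shift [ 0.2 -0.6  0.2] per row [ 0.0002  0.0001 -0.0005] [ 0.17 -0.57  0.21] norms 0.0005606084167092989 0.6272833122897741
rot [ 0.     0.    -0.001] shift [  6.2   1.3 -10. ] per row [ 0.0002  0.0001 -0.0005] [ 6.24  1.35 -9.96] norms 0.0005606084167092989 11.832202590116305
rot [ 0.     0.    -0.001] shift [ 10.3   2.6 -16.7] per row [ 0.0002  0.0001 -0.0005] [ 10.28   2.62 -16.75] norms 0.0005606084167092989 19.826061316358466
a [-0.505 -0.159  0.848] u [0.809 0.255 0.53 ] v [-0.301  0.954  0.   ]
```

Request:
jog_arm --pt "0 0 0 1.6 0.3 -2.5 40" --pt "0 0 0 1.6 0.3 -2.5 40" --pt "0 0 0 1.5 0.4 -2.5 40" --pt "0 0 0 1.5 0.4 -2.5 40" --pt "0 0 0 0 0 0 40"

```text
time: 10.98
tool_pos: [0.5011, 0.1006, 0.2749]
ee_rot: [-3.112, -0.557, 0.251]
wrist_force: [-0.6, 0.2, -1.0]
width: 0.0476
```

```bash
python3 ins.py 18 14 10; python3 -c "
from h import *
im=save('wrist','w7'); cv2.imwrite('pics/w7c.png',cv2.resize(im[210:370,250:380,::-1],None,fx=3.7,fy=3.7,interpolation=3))
im=save('scene','s7'); cv2.imwrite('pics/s7c.png',cv2.resize(im[160:240,300:380,::-1],None,fx=7,fy=7,interpolation=3))"
```

```text
t 10.975 u,v,h mm [-0.52  0.09 17.55] F u,v,a [-1.   0.3 -0.6] M [-0.07  0.39  0.03] tab-key 0.0 w 0.0476 tilt err [-0.0009  0.0003]
rot [ 0.    -0.001 -0.   ] shift [ 0.1 -0.   0.6] per row [ 0.0002 -0.0009 -0.0005] [ 0.14 -0.01  0.61] norms 0.0010236523305763052 0.6203512597914616
rot [ 0.    -0.001 -0.   ] shift [ 2.2  0.6 -2.8] per row [ 0.0002 -0.0009 -0.0005] [ 2.16  0.62 -2.79] norms 0.0010236523305763052 3.579007583575656
rot [ 0.    -0.001 -0.   ] shift [ 4.2  1.3 -6.2] per row [ 0.0002 -0.0009 -0.0005] [ 4.18  1.26 -6.18] norms 0.0010236523305763052 7.565299391369697
a [-0.505 -0.159  0.848] u [0.809 0.255 0.53 ] v [-0.301  0.954  0.   ]
```

View pics/s7c.png

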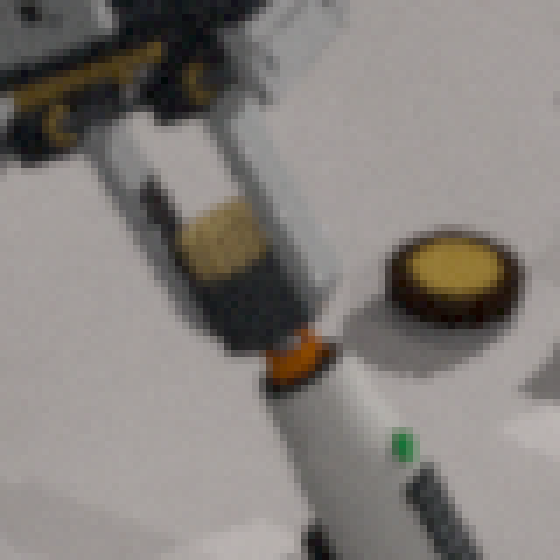

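View pics/w7c.png

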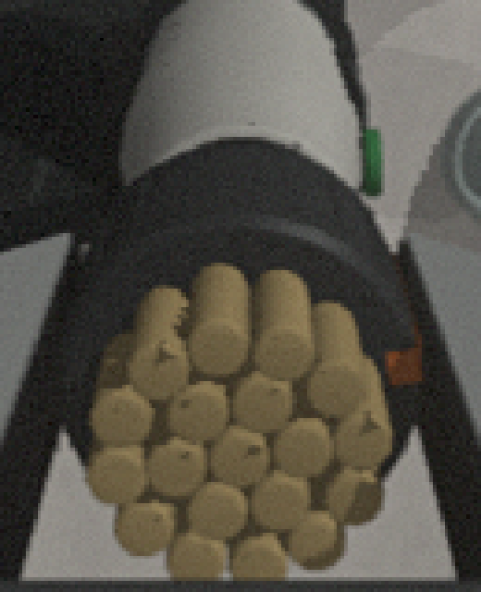

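```bash
cat > ov.py <<'E'
from h import *
import sys
def ov(n,cam,c,sc,k=None):
    o=get_obs(); R=rot(); p=o['tool_pos']; sp=np.load('spin.npy'); a,u,v=frame(sp[3],sp[4])
    th=np.linspace(0,2*np.pi,61);C=np.column_stack([np.cos(th),np.sin(th),0*th]); k=get_calibration(cam)
    x0,y0,w,h=c; im=cv2.resize(cv2.imread(f'pics/{n}.png')[y0:y0+h,x0:x0+w],None,fx=sc,fy=sc,interpolation=3); raw=im.copy()
    def dr(P,col): cv2.polylines(im,[np.round((proj(k,P)-[x0,y0]+.5)*sc-.5).astype(np.int32)],False,col,1)
    f=FOOT
    for zz,r in ((0,.024),(.034,.024),(.034,.018),(.052,.018)): dr(p+(f-[0,0,zz]+r*C)@R.T,(0,255,0))
    D=np.cos(th)[:,None]*u+np.sin(th)[:,None]*v
    for zz,r in ((0,.0185),(0,.012),(.009,.012),(.027,.003)): dr(sp[:3]+zz*a+r*D,(0,0,255))
    cv2.imwrite(f'pics/ov_{n}.png',im)
if __name__=='__main__': ov(sys.argv[1],sys.argv[2],tuple(map(int,sys.argv[3:7])),int(sys.argv[7]))
E
python3 ov.py s7 scene 310 175 50 50 14
```

```text
(no output)
```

View pics/ov_s7.png

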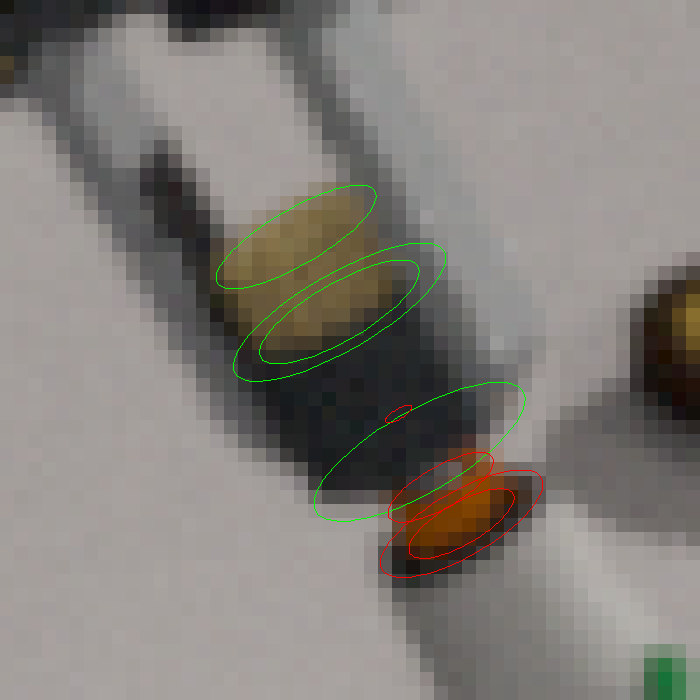

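Aligned within a pixel or so. Proceeding slowly with force checks.

Request:
jog_arm --pt "0 0 0 1.1 0.3 -1.4 40" --pt "0 0 0 1.1 0.3 -1.4 40" --pt "0 0 0 0 0 0 40"

```text
time: 11.45
tool_pos: [0.5034, 0.1012, 0.2723]
ee_rot: [-3.112, -0.557, 0.251]
wrist_force: [-0.9, 0.2, 0.0]
width: 0.0471
```

```bash
python3 ins.py 12 10
```

```text
t 11.45 u,v,h mm [ 0.08 -0.02 14.13] F u,v,a [-0.6  0.5  0.5] M [-0.02  0.42  0.02] tab-key 0.0 w 0.0471 tilt err [-0.0006  0.0002]
rot [ 0.    -0.001 -0.001] shift [ 1.   0.3 -1.9] per row [ 0.0003 -0.0005 -0.0005] [ 0.95  0.35 -1.88] norms 0.0007860847096430071 2.138054096507137
rot [ 0.    -0.001 -0.001] shift [ 2.   0.7 -3.6] per row [ 0.0003 -0.0005 -0.0005] [ 1.96  0.67 -3.58] norms 0.0007860847096430071 4.135651070708626
a [-0.505 -0.159  0.848] u [0.809 0.255 0.53 ] v [-0.301  0.954  0.   ]
```

Request:
jog_arm --pt "0 0 0 1.0 0.3 -1.7 40" --pt "0 0 0 1.0 0.3 -1.7 40" --pt "0 0 0 0 0 0 40"

```text
time: 11.82
tool_pos: [0.5053, 0.1018, 0.2688]
ee_rot: [-3.112, -0.557, 0.251]
wrist_force: [0.4, -0.3, -0.3]
width: 0.0475
```

```bash
python3 ins.py 8 6
```

```text
t 11.825 u,v,h mm [-0.03 -0.04 10.08] F u,v,a [ 0.1 -0.5 -0.4] M [0.01 0.37 0.02] tab-key 0.0 w 0.0475 tilt err [-0.0007  0.0003]
rot [ 0.    -0.001 -0.   ] shift [ 1.   0.4 -1.8] per row [ 0.0002 -0.0007 -0.0005] [ 1.    0.39 -1.79] norms 0.000894871168644692 2.0835217962926142
rot [ 0.    -0.001 -0.   ] shift [ 2.   0.7 -3.5] per row [ 0.0002 -0.0007 -0.0005] [ 2.01  0.71 -3.49] norms 0.000894871168644692 4.082723215471547
a [-0.505 -0.159  0.848] u [0.809 0.255 0.53 ] v [-0.301  0.954  0.   ]
```

Request:
jog_arm --pt "0 0 0 0.5 0.2 -0.9 40" --pt "0 0 0 0.5 0.2 -0.9 40" --pt "0 0 0 0 0 0 40"

```text
time: 12.2
tool_pos: [0.5064, 0.1022, 0.2672]
ee_rot: [-3.112, -0.558, 0.251]
wrist_force: [-0.0, 0.6, -1.5]
width: 0.0474
```

```bash
python3 ins.py 6
```

```text
t 12.2 u,v,h mm [0.11 0.   8.16] F u,v,a [-0.7  0.6 -1.4] M [-0.02  0.38  0.03] tab-key 0.0 w 0.0474 tilt err [-0.0004  0.0001]
rot [ 0. -0. -0.] shift [ 1.   0.3 -1.9] per row [ 0.0002 -0.0003 -0.0005] [ 0.97  0.32 -1.91] norms 0.0006095685331734523 2.1691235611880835
a [-0.505 -0.159  0.848] u [0.809 0.255 0.53 ] v [-0.301  0.954  0.   ]
```

Request:
jog_arm --pt "0 0 0 0.5 0.2 -0.9 40" --pt "0 0 0 0.5 0.2 -0.9 40" --pt "0 0 0 0 0 0 40"

```text
time: 12.58
tool_pos: [0.5074, 0.1026, 0.2654]
ee_rot: [-3.112, -0.558, 0.251]
wrist_force: [0.8, 0.6, -0.6]
width: 0.0471
```

```bash
python3 ins.py 4
```

```text
t 12.575 u,v,h mm [0.03 0.11 6.02] F u,v,a [ 0.5  0.4 -1. ] M [ 0.    0.39 -0.01] tab-key 0.0 w 0.0471 tilt err [-0.0004  0.0002]
rot [ 0.    -0.    -0.001] shift [ 1.   0.2 -1.8] per row [ 0.0002 -0.0004 -0.0005] [ 0.99  0.22 -1.75] norms 0.0006865193891109816 2.0263528574025225
a [-0.505 -0.159  0.848] u [0.809 0.255 0.53 ] v [-0.301  0.954  0.   ]
```

Request:
jog_arm --pt "0 0 0 0.5 0.1 -0.9 40" --pt "0 0 0 0.5 0.1 -0.9 40" --pt "0 0 0 0 0 0 40"

```text
time: 12.95
tool_pos: [0.5084, 0.1028, 0.2635]
ee_rot: [-3.112, -0.558, 0.251]
wrist_force: [-1.0, -0.4, -0.5]
width: 0.0473
```

```bash
python3 ins.py 2
```

```text
t 12.95 u,v,h mm [-0.07 -0.05  3.96] F u,v,a [-1.2 -0.1  0.2] M [-0.03  0.41  0.03] tab-key 0.0 w 0.0473 tilt err [-0.0004  0.0001]
rot [ 0. -0. -0.] shift [ 1.   0.4 -1.6] per row [ 0.0002 -0.0004 -0.0004] [ 0.99  0.38 -1.64] norms 0.0006092392666899373 1.9582040408068044
a [-0.505 -0.159  0.848] u [0.809 0.255 0.53 ] v [-0.301  0.954  0.   ]
```

Request:
jog_arm --pt "0 0 0 0.5 0.2 -0.9 40" --pt "0 0 0 0.5 0.1 -0.8 40" --pt "0 0 0 0 0 0 40"

```text
time: 13.32
tool_pos: [0.5094, 0.1031, 0.2619]
ee_rot: [-3.112, -0.558, 0.251]
wrist_force: [-0.1, 0.3, -1.1]
width: 0.0477
```

```bash
python3 ins.py 0; python3 -c "
from h import *
save('scene','s8'); save('wrist','w8')"; python3 ov.py s8 scene 310 175 50 50 10;python3 ov.py w8 wrist 240 180 140 180 4
```

```text
t 13.325 u,v,h mm [-0.08 -0.05  1.97] F u,v,a [-0.6  0.3 -1. ] M [-0.04  0.36  0.02] tab-key 0.0 w 0.0477 tilt err [-0.0004  0.0002]
rot [ 0. -0. -0.] shift [ 1.   0.4 -1.7] per row [ 0.0002 -0.0004 -0.0004] [ 1.01  0.38 -1.65] norms 0.0006347917613058929 1.9700232547568788
a [-0.505 -0.159  0.848] u [0.809 0.255 0.53 ] v [-0.301  0.954  0.   ]
```

View pics/ov_s8.png

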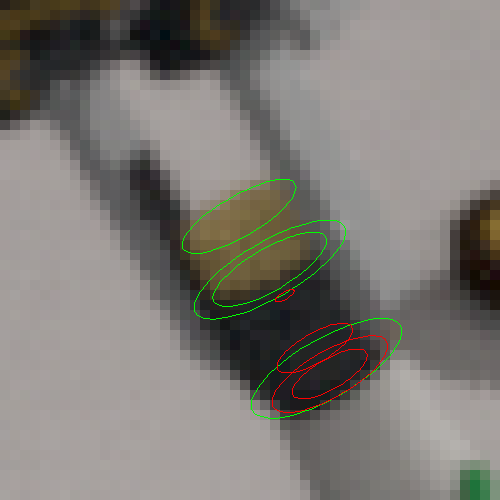

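View pics/ov_w8.png

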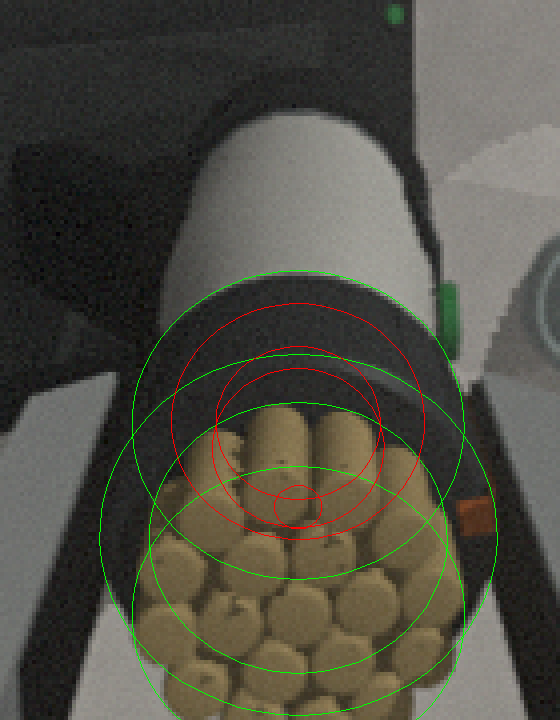

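The collar is hidden and there is no resistance at 2 mm nominal, so the tab is in the keyway. Next, feeling for the flange.

Request:
jog_arm --pt "0 0 0 0.5 0.2 -0.8 40" --pt "0 0 0 0.3 0.1 -0.4 40" --pt "0 0 0 0 0 0 40"

```text
time: 13.8
tool_pos: [0.5102, 0.1034, 0.2607]
ee_rot: [-3.112, -0.558, 0.251]
wrist_force: [-0.5, 0.5, -1.0]
width: 0.0476
```

```bash
python3 ins.py 0
```

```text
t 13.8 u,v,h mm [0.06 0.03 0.55] F u,v,a [-0.8  0.6 -0.7] M [-0.02  0.42 -0.  ] tab-key 0.0 w 0.0476 tilt err [-0.0003  0.0002]
rot [ 0. -0. -0.] shift [ 0.2  0.1 -0.5] per row [ 0.0002 -0.0003 -0.0005] [ 0.21  0.05 -0.52] norms 0.0006097295901949711 0.559378755066253
a [-0.505 -0.159  0.848] u [0.809 0.255 0.53 ] v [-0.301  0.954  0.   ]
```

Request:
jog_arm --pt "0 0 0 0.3 0.1 -0.4 40" --pt "0 0 0 0 0 0 40"

```text
time: 14.05
tool_pos: [0.5105, 0.1035, 0.2604]
ee_rot: [-3.112, -0.558, 0.251]
wrist_force: [-0.6, 0.8, -0.6]
width: 0.0472
```

```bash
python3 ins.py 0
```

```text
t 14.05 u,v,h mm [0.16 0.01 0.09] F u,v,a [-0.6  0.9 -0.3] M [-0.04  0.39  0.06] tab-key 0.0 w 0.0472 tilt err [-0.0002  0.0001]
rot [ 0. -0. -0.] shift [-0.1 -0.  -0.2] per row [ 0.0002 -0.0002 -0.0004] [-0.1  -0.03 -0.17] norms 0.0005138467768158422 0.20274466600906088
a [-0.505 -0.159  0.848] u [0.809 0.255 0.53 ] v [-0.301  0.954  0.   ]
```

Still no contact. I'll go on in 0.5 mm steps until the force rises.

Request:
jog_arm --pt "0 0 0 0.3 0.1 -0.4 40" --pt "0 0 0 0 0 0 40"

```text
time: 14.3
tool_pos: [0.5108, 0.1036, 0.26]
ee_rot: [-3.113, -0.558, 0.251]
wrist_force: [1.1, -0.3, 0.2]
width: 0.0478
```

Request:
jog_arm --pt "0 0 0 0.3 0.1 -0.4 40" --pt "0 0 0 0 0 0 40"

```text
time: 14.55
tool_pos: [0.511, 0.1037, 0.2597]
ee_rot: [-3.113, -0.558, 0.251]
wrist_force: [-0.2, 0.1, 1.2]
width: 0.0469
```

```bash
python3 ins.py 0
```

```text
t 14.55 u,v,h mm [ 0.29 -0.   -0.8 ] F u,v,a [0.5 0.2 1. ] M [-0.04  0.43  0.04] tab-key 0.001 w 0.0469 tilt err [-0.0003  0.0001]
rot [ 0. -0. -0.] shift [-0.7 -0.2  0.5] per row [ 0.0003 -0.0002 -0.0005] [-0.67 -0.2   0.51] norms 0.0005959017960247494 0.8634311706762141
a [-0.505 -0.159  0.848] u [0.809 0.255 0.53 ] v [-0.301  0.954  0.   ]
```

Request:
jog_arm --pt "0 0 0 0.2 0.1 -0.5 40" --pt "0 0 0 0 0 0 40"

```text
time: 14.8
tool_pos: [0.5111, 0.1038, 0.2596]
ee_rot: [-3.113, -0.558, 0.251]
wrist_force: [-4.7, -0.7, 3.9]
width: 0.0473
```

Request:
jog_arm --pt "0 0 0 0.2 0.1 -0.5 40" --pt "0 0 0 0 0 0 40"

```text
time: 15.05
tool_pos: [0.5111, 0.1039, 0.2596]
ee_rot: [-3.113, -0.558, 0.251]
wrist_force: [-7.7, -1.0, 5.8]
width: 0.047
```

```bash
python3 ins.py 0; python3 -c "
from h import *
im=save('scene','s9'); cv2.imwrite('pics/s9c.png',cv2.resize(im[175:235,310:370,::-1],None,fx=9,fy=9,interpolation=3))"
```

```text
t 15.05 u,v,h mm [ 0.37  0.11 -1.  ] F u,v,a [-3.4  1.4  8.9] M [ 0.02  1.02 -0.03] tab-key 0.001 w 0.047 tilt err [-0.0001 -0.0001]
rot [ 0.001  0.    -0.001] shift [-0.8 -0.4  0.7] per row [ 0.0006  0.0001 -0.0008] [-0.77 -0.37  0.65] norms 0.0009772669666073606 1.0784951093414872
a [-0.505 -0.159  0.848] u [0.809 0.255 0.53 ] v [-0.301  0.954  0.   ]
```

View pics/s9c.png

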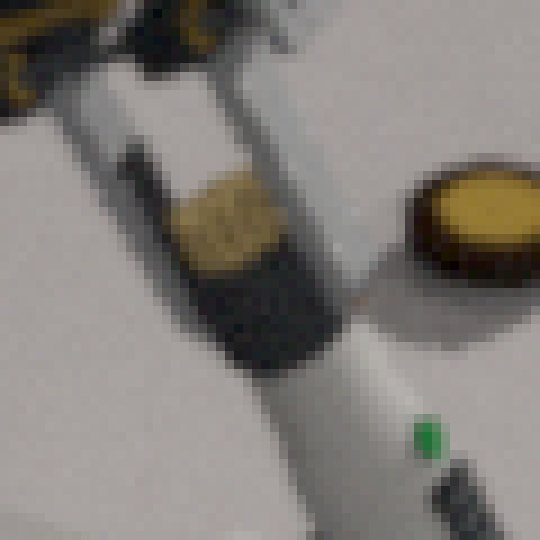

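Request:
jog_arm --pt "0 0 0 0.0 0.0 -0.6 40" --pt "0 0 0 0 0 0 40" --pt "0 0 0 0 0 0 40"

```text
time: 15.48
tool_pos: [0.5111, 0.1038, 0.2595]
ee_rot: [-3.113, -0.558, 0.252]
wrist_force: [-9.3, -1.7, 6.7]
width: 0.0469
```

```bash
python3 ins.py 0
```

```text
t 15.475 u,v,h mm [ 0.38  0.08 -1.03] F u,v,a [-4.5  1.2 10.7] M [ 0.04  1.17 -0.06] tab-key 0.001 w 0.0469 tilt err [ 0.0004 -0.0002]
rot [ 0.001  0.001 -0.001] shift [-0.8 -0.4  0.7] per row [ 0.0006  0.0007 -0.0008] [-0.76 -0.35  0.7 ] norms 0.0012474919218998593 1.0863854125335217
a [-0.505 -0.159  0.848] u [0.809 0.255 0.53 ] v [-0.301  0.954  0.   ]
```

It stops solidly against the flange at about 10 N axial force, with the collar hidden. Releasing and retreating along the shaft axis.

Request:
jog_arm --pt "0 0 0 -0.3 -0.1 0.3 40" --pt "0 0 0 0 0 0 72" --pt "0 0 0 0 0 0 72" --pt "0 0 0 0 0 0 72" --pt "0 0 0 0 0 0 72" --pt "0 0 0 -5 -1.6 8.5 72" --pt "0 0 0 -10 -3.2 17 72" --pt "0 0 0 -10 -3.2 17 72" --pt "0 0 0 -10 -3.2 17 72" --pt "0 0 0 -10 -3.2 17 72" --pt "0 0 0 0 0 0 72" --pt "0 0 0 0 0 0 72"

```text
time: 16.98
tool_pos: [0.4661, 0.0894, 0.3344]
ee_rot: [-3.112, -0.557, 0.251]
wrist_force: [-0.0, -0.3, -0.4]
width: 0.0717
```

```bash
python3 -c "
from h import *
o=get_obs(); k=get_calibration('wrist'); np.save('k10.npy',k,allow_pickle=True); print(o['tool_pos'],o['wrist_force'],o['width'])
im=save('wrist','w10'); 
im=save('scene','s10'); cv2.imwrite('pics/s10c.png',cv2.resize(im[175:235,310:370,::-1],None,fx=9,fy=9,interpolation=3))"
```

```text
[0.46605836 0.08939756 0.33439883] [-0.01349698 -0.26009714 -0.35235174] 0.07167793424567123
```

View pics/s10c.png

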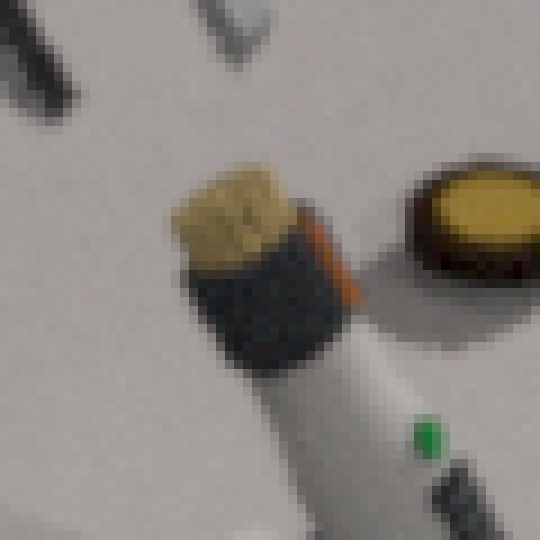

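View pics/w10.png

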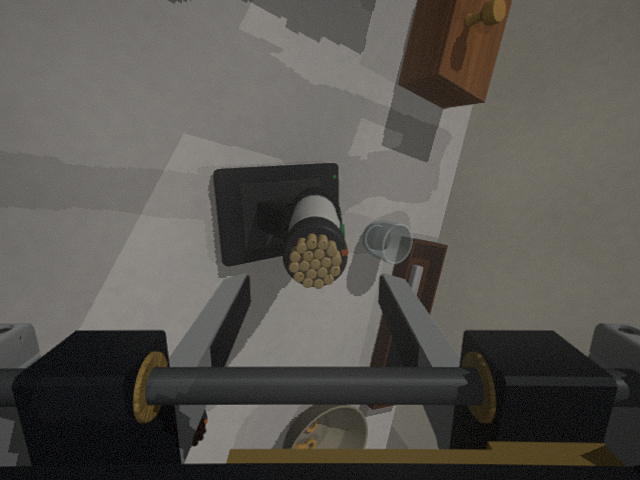

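Run:
```python
from h import *
sp=np.load('spin.npy'); a,u,v=frame(sp[3],sp[4]); th=np.linspace(0,2*np.pi,61);D=np.cos(th)[:,None]*u+np.sin(th)[:,None]*v
ims=[]
for n,k,c,sc in [('s10',get_calibration('scene'),(320,180,40,50),10),('w10',np.load('k10.npy',allow_pickle=True).item(),(270,200,90,112),4.44)]:
    x0,y0,w,h=c; base=cv2.resize(cv2.imread(f'pics/{n}.png')[y0:y0+h,x0:x0+w],None,fx=sc,fy=sc,interpolation=3)
    im=base.copy()
    for h0,col in ((0,(0,255,0)),(.009,(0,0,255))):
      for z,r in ((0,.024),(.034,.024),(.052,.018)):
        q=(proj(k,sp[:3]+(z+h0)*a+r*D)-[x0,y0]+.5)*sc-.5; cv2.polylines(im,[np.round(q).astype(np.int32)],True,col,1)
    ims.append(im[:495,:399])
cv2.imwrite('pics/ov10.png',np.hstack(ims))
o=np.load('k10.npy',allow_pickle=True).item()
print('home bristle px',proj(o,sp[:3]+.052*a),'9 short',proj(o,sp[:3]+.061*a))
```

```text
home bristle px [[314.32185987 266.14475973]] 9 short [[314.32933034 270.79227788]]
```

View pics/ov10.png

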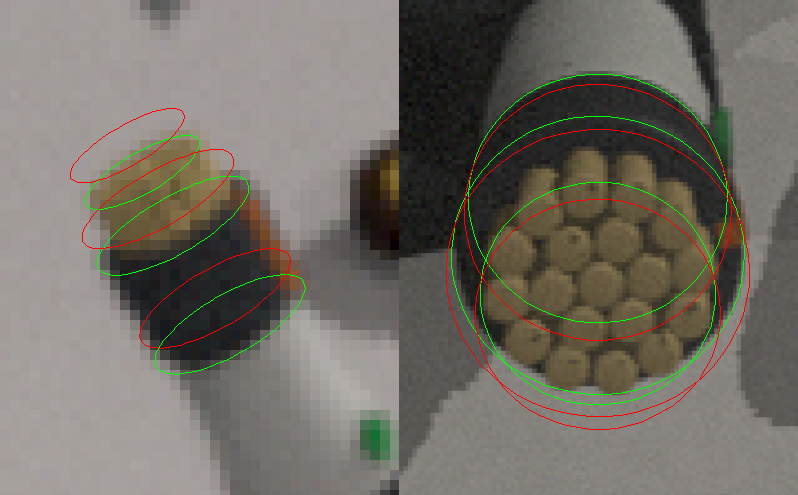

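The seated model (green) matches both views, and the 9-mm-short one (red) does not. I'll check the bystanders and hand in.

Run:
```python
from h import *
im=save('top','t11'); b=cv2.imread('pics/top0.png'); c=cv2.imread('pics/t11.png')
d=cv2.absdiff(b,c).max(2)>40
for n,(x,y) in dict(cream=(380,271),pink1=(430,252),pink2=(463,324),bowl=(405,191),fob=(466,213),horn=(505,320),tin=(189,309),lunch=(141,250),tea=(285,181)).items():
    print(n,int(d[y-15:y+15,x-15:x+15].sum()))
o=get_obs(); print(o['time'],o['qvel'].round(3))
close_job()
```

```text
cream 49
pink1 0
pink2 575
bowl 0
fob 0
horn 475
tin 0
lunch 0
tea 0
17.125 [ 0.002  0.002 -0.001  0.001  0.    -0.   ]
the job is handed in; nothing more can be done
```

View pics/t11.png

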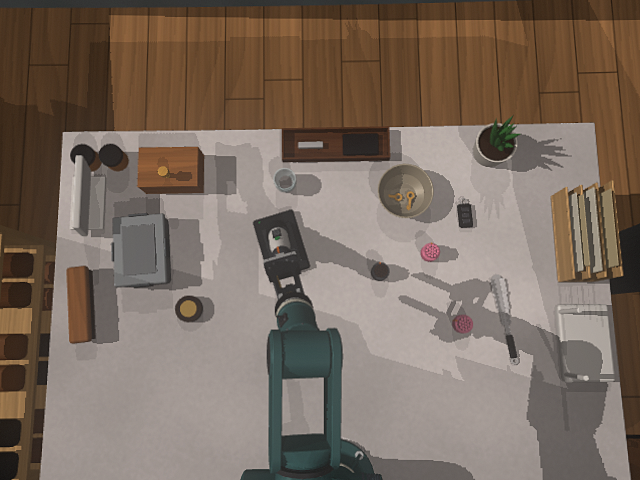

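I fitted the shine head on the polisher and handed the job in after 17.1 s of the 51 s allowed. I gripped it by the hub and slid it down the tilted shaft with its tab already lined up with the keyway, so no turning search was needed. The tab dropped in with no noticeable resistance, and I pushed until the head stopped against the flange at about 11 N. I then let go and backed off along the shaft.

**Last checks**
- **Seating:** in the scene and wrist pictures the fully-home outline matches the head, and the outline 9 mm short does not. The collar is hidden. The stop came about 1 mm deeper than my estimate of the home position, which is within measurement error.
- **Release:** the wrist force read about zero, and the fingers were clear of the head.
- **Other things:** comparing the top picture before and after, there was no change at the key bowl, car fob, tealight, polish tin, lunchbox or one of the pink heads. The check did flag changes at the other pink head, the shoehorn and, slightly, the cream head. They sit at the same pixels as before, and I put the differences down to the arm's moved shadow. I did not check that any further.

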